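# Seal the ink tin and send it down the tipping tray

### The arm

A 6-joint arm with a two-finger parallel gripper is mounted at the origin on the work surface. World frame = base frame: x ahead of the robot, y to its left, z up, the work surface at z = 0. Lengths are in m, angles in rad, forces in N, time in s.
With the tool pointing down it reaches from about 0.3 to 0.875 m from the base axis. Payload 6.4 kg.
Tool frame: the origin (TCP) lies midway between the tips of the shut fingers; the grasp point (between the pads) lies 19 mm behind it; z points along the fingers, y is the line along which they close (so a half turn about z gives the same grasp; the last joint's range is limited). The gripper opens to 85 mm and grips with 20 to 120 N. Pads are 22 mm wide; open, the fingers measure 114 mm over their backs; the gripper's body (76 mm by 85 mm) begins 54 mm behind the grasp point. The pads swing forward as they close: fully open they stand 13 mm farther back than shut.
Start: joints at [-0.206, 0.181, 1.607, -0, 1.354, -0.206], TCP at [0.575, 0, 0.231] pointing down, gripper open.
Joint ranges: [-2.99, 2.99], [-0.89, 2.07], [0.3, 2.58], [-1.14, 4.28], [0, 2.63], [-3.12, 3.12]. Speed limits (rad/s): [2.57, 2.57, 3.01, 3.14, 3.14, 3.14].

### API

Orientations are given as a unit quaternion [x, y, z, w].
In Python, from cell import readout, viewer, workorder gives the robot as it stands.
- The arm moves only by the tool carry_out, never from a script. Its argument "steps" is a list of rows, each an object of numbers: "rx", "ry", "rz": the turn, a rotation vector about the world's x, y, z normalised to -1 to 1, where 1 is 30 degrees; "tx", "ty", "tz": the shift along the world's x, y, z normalised to -1 to 1, where 1 is 400 mm; "hand": the opening, from 0 (shut) to 1 (fully open). A call has exactly 10 rows; each row is the pose to reach, as a shift and turn from the pose commanded when the call began; what a row does not reach only later rows make up. A row lasts 1/10 s, in which the tool goes at most 50 mm and 8.59 degrees, less where a joint would pass 70% of its speed; a pose out of reach is approached as far as the arm can. A call with a number of a shift or a turn outside -1 to 1 is refused whole. A call with a gripper value outside its range is refused whole. The fingers move at their own pace and stop on an object; "newtons" is the grip in N (left out, the last holds). Time passes only in rows, so rows that repeat a pose let the fingers close, or fill a call up. It gives the time, the measured TCP pose, the force, the opening and the grip force at its end, in the units of the state.
- readout.get_obs(): the state, without advancing time (a new reading comes with each control period).
- viewer.capture(name): name is "scene" or "side" or "wrist"; returns a dict with "frame" (400x640x3 uint8, red, green, blue), "fx", "fy", "cx", "cy" (pixels), "cam_to_world" (4x4, takes a point from camera to world coordinates). Camera axes: x right, y down, z forward; pixel columns grow to the right and rows downward; lengths in m; the calibration is good to about 2 mm. A picture is of the moment at which its call begins. There is no depth.
- workorder.finish_job(): hands the job in; it is judged then, once.
The state is a dict: "time": time; "joint_pos": joint angles; "dq": joint speeds; "tau": joint torques, N m; "tcp_pos": TCP position; "eef_rot": TCP orientation; "ft_force": force on the tool from outside, world axes, zero at the start; "torque": the same for the moment, N m; "grip_width": finger opening in m; "finger_force": force on a finger pad.
Only numpy, scipy, OpenCV 4.12 (cv2) and the standard library are available. Lean on these libraries where they do the work, as an engineer would, in place of code of your own. Each camera call takes 0.05 s, during which the arm holds its last target. There are 200 camera calls.

### The job

The lid of the blue ink tin is only half on: press it straight down until it is fully home while the tin stands on the bench. Then lift the tin, keep it upright, and set it gently on the green spot of the tipping tray, so that its weight tips the tray to the ink store and it stays standing in the lowered tray. Leave the other things on the bench where they are.

Things in the scene. Friction and masses are not known exactly. Their poses are not given: they have to be found in the camera images.
- blue_tin: Small printing-ink tin, loose, standing upright: steel can with a blue label band and blue lid (the only blue tin). Body cylinder 62 mm diameter, 48 mm high, then a bare-metal neck 56 mm diameter inside the lid. Total height 65 mm with the lid home, 71 to 74 mm as found. 0.3 to 0.5 kg in all. Origin at the centre of its underside, z up the tin's axis.
- blue_lid_top (a point): Centre of the top face of the blue lid (a flat-topped press-on cap, 61 mm diameter, 16.5 mm deep). 65 mm above the tin's underside when home; as found it stands 6 to 9 mm proud, showing a band of bare metal neck beneath it.
- blue_lid (a joint): How far the blue lid has been pressed down along the tin's axis, in m: 0 = as proud as it can be, 0.009 = fully home on its stop (lid skirt on the tin's shoulder). Stiff press fit: it needs about 9 to 10 N straight down all the way, does not spring back, and cannot be pulled off.
- tray_load (a point): Centre of the green loading spot (66 mm disc) on the slippery white tray floor, 72 mm above the bench while level. x along the tray to its delivery end (red lip), y across, z up from the floor; tips with the tray. Tray floor reaches 155 mm behind this point (last 30 mm is a dark counterweight bar) and 80 mm ahead, to the lip (20 mm high). 80 mm between rails 4 mm thick, 8 mm above the floor.
- stand: Green steel stand that carries the tipping tray, fixed to the bench; foot 120 mm along the tray by 130 mm across it, with a cheek outside each rail at the pivot, no higher than 2 mm above the level tray floor. Origin under the pivot, at bench height; x towards the delivery end. The pivot (along y) is 68 mm up and 65 mm behind the loading spot.
- tray (a joint): Tip of the tray, rad: 0 = level (empty, held by its counterweight), grows as the delivery end goes down, 0.34 = fully tipped on its stop. A tin standing on the spot outweighs the counterweight: within a second or so the tray tips and the tin slides about 50 mm down to the red lip. Falls back to level when empty.
- yellow_tin: Bystander: closed ink tin of the same size, yellow lid and band, 65 mm high, 62 mm diameter. Origin at its underside.
- black_tin: Bystander: closed ink tin of the same size, black lid and band, 65 mm high. Origin at its underside.
- tape_roll: Bystander: yellow tape roll lying flat, 90 mm outer diameter, 24 mm high.
- spray_can: Bystander: white spray can, upright, 52 mm diameter, 150 mm high.
- ink_bowl: Bystander: small glass bowl, 80 mm across, 35 mm high.
- ink_knife: Bystander: ink spatula lying flat, 200 mm long.
- brush: Bystander: brush lying flat, 200 mm long.
- brayer: Bystander: hand ink roller lying flat, black roller 100 mm wide, wooden handle, 165 mm long, 32 mm high.
Mind the look-alikes: they are no part of the job. Leave any white look-alike of the blue_tin alone.

How it is judged:
By the outcome, as a careful person would: the job done as asked, in the order asked, and still so for the second after the job is handed in, with the robot touching nothing.
It also fails if it takes over 48 s, if anything falls off the work surface, if the arm or the gripper's body presses on something with over 40 N, if the wrist force passes 120 N, or if a joint passes its speed limit or range.

## Working session

There is one attempt and no reset: what is moved stays moved. The work goes in short steps, Python scripts to look and compute and a tool call to move; the robot and the scene stay as the last step left them, time stands still between calls to the robot, and variables do not carry over. Pictures are saved under pics/ and viewed, at most 10 in all, crops included, and the job is handed in when it is done.

Besides the shell and the picture viewer there is one more tool, called after "Emit:" as a command line: name --argument value ..., lists and objects as JSON in quotes. carry_out: Moves the arm, as the interface text tells. Scaled input: -1 to 1 covers 400 mm each way for a shift and 30 degrees each way for a turn. Its arguments: {"type":"object","properties":{"steps":{"type":"array","items":{"type":"object","properties":{"rx":{"type":"number"},"ry":{"type":"number"},"rz":{"type":"number"},"tx":{"type":"number"},"ty":{"type":"number"},"tz":{"type":"number"},"hand":{"type":"number"}}}},"newtons":{"type":"number"}},"required":["steps"]}

```bash
mkdir -p pics; cat > h.py <<'E'
import numpy as np, cv2, pickle
from cell import readout, viewer, workorder
def cap(n,save=None):
    c=viewer.capture(n)
    if save: cv2.imwrite('pics/'+save,cv2.cvtColor(c['frame'],cv2.COLOR_RGB2BGR)); pickle.dump(c,open('pics/'+save[:-4]+'.pkl','wb'))
    return c
def ray(c,u,v,z):
    T=np.array(c['cam_to_world']); d=T[:3,:3]@np.array([(u-c['cx'])/c['fx'],(v-c['cy'])/c['fy'],1])
    return T[:3,3]+d*(z-T[2,3])/d[2]
def proj(c,p):
    T=np.array(c['cam_to_world']); q=T[:3,:3].T@(np.array(p)-T[:3,3])
    return q[:2]/q[2]*[c['fx'],c['fy']]+[c['cx'],c['cy']]
def blobs(c,lo,hi,amin=60):
    m=cv2.inRange(cv2.cvtColor(c['frame'],cv2.COLOR_RGB2HSV),lo,hi)
    n,l,s,ce=cv2.connectedComponentsWithStats(m)
    return [(s[i].tolist(),ce[i].round(1).tolist()) for i in range(1,n) if s[i][4]>amin],l
E
python3 - <<'E'
from h import *
for n in ['scene','side']:
    c=cap(n,n+'0.png'); print(n,np.array(c['cam_to_world']).round(3).tolist(),c['fx'])
    print('blue',blobs(c,(100,90,40),(125,255,255))[0]);print('green',blobs(c,(40,80,40),(85,255,255))[0])
print(readout.get_obs())
E
```

```text
scene [[-0.522, 0.721, -0.455, 1.083], [0.853, 0.435, -0.289, 0.257], [-0.01, -0.539, -0.842, 1.034], [0.0, 0.0, 0.0, 1.0]] 399.87412132091316
blue [([333, 177, 17, 19, 230], [341.4, 186.5]), ([334, 197, 15, 9, 74], [341.7, 201.4])]
green [([602, 7, 38, 18, 272], [621.1, 15.7]), ([424, 235, 23, 20, 352], [435.1, 244.5]), ([382, 243, 40, 28, 399], [402.7, 255.2]), ([562, 314, 39, 29, 743], [583.2, 327.9])]
side [[-0.999, -0.005, 0.034, 0.518], [-0.03, 0.63, -0.776, 0.864], [-0.018, -0.777, -0.629, 0.809], [0.0, 0.0, 0.0, 1.0]] 412.2592307974931
blue [([343, 182, 22, 31, 530], [353.2, 196.9])]
green [([315, 249, 8, 43, 204], [318.4, 271.0]), ([362, 251, 7, 43, 226], [364.7, 274.4]), ([328, 265, 28, 22, 503], [341.3, 275.5])]
{'time': 0.1, 'joint_pos': array([-2.06312533e-01,  1.81468952e-01,  1.60790544e+00,  2.09120616e-05,
        1.35379591e+00, -2.06311495e-01]), 'dq': array([-0.00119365, -0.00275724, -0.0021659 ,  0.00102536, -0.00232332,
        0.00145191]), 'tau': array([-2.02498759e-04, -4.45872438e+01, -3.52238703e+01, -4.27332343e-04,
        4.16999465e-03,  3.20961749e-05]), 'tcp_pos': array([5.74507467e-01, 1.20034857e-04, 2.30474242e-01]), 'eef_rot': array([ 7.07108526e-01,  7.07104597e-01, -4.23148185e-04, -6.65805864e-04]), 'ft_force': array([-0.45490334,  0.15163114, -0.4972908 ]), 'torque': array([-0.02240996,  0.0244593 ,  0.00819643]), 'finger_force': 0.0, 'grip_width': 0.08526432363137487}
```

View pics/scene0.png

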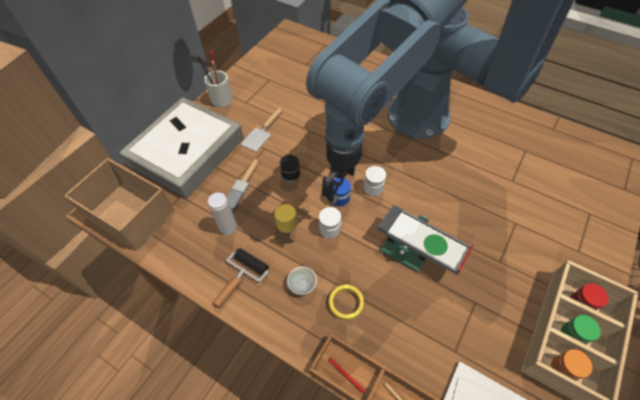

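View pics/side0.png

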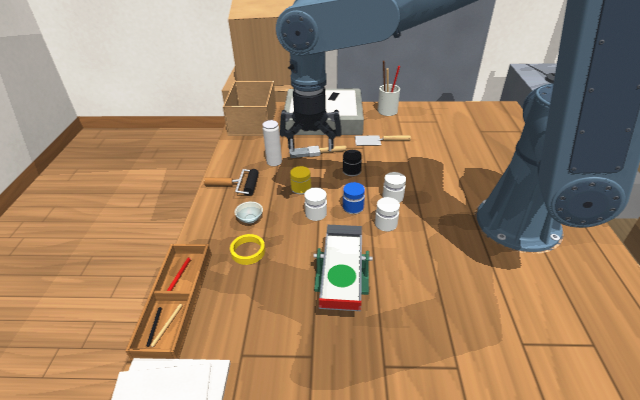

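The side view shows the blue tin at (353,197). Its look-alikes are white tins at (316,204), (388,213) and (395,187), yellow at (301,180) and black at (352,162). The tray's green spot is at (341,275), with the red lip towards the camera at (340,303). I choose the only blue one and will check it in a crop.

```bash
python3 - <<'E'
from h import *
S=pickle.load(open('pics/side0.pkl','rb'));C=pickle.load(open('pics/scene0.pkl','rb'))
def tri(a,b):
    A=[];B=[]
    for c,(u,v) in ((S,a),(C,b)):
        T=np.array(c['cam_to_world']);d=T[:3,:3]@[(u-c['cx'])/c['fx'],(v-c['cy'])/c['fy'],1];d/=np.linalg.norm(d)
        P=np.eye(3)-np.outer(d,d);A.append(P);B.append(P@T[:3,3])
    return np.linalg.lstsq(np.vstack(A),np.hstack(B),rcond=None)[0]
print('spot side',ray(S,341.3,275.5,.072),'scene',ray(C,435.1,244.5,.072),'tri',tri((341.3,275.5),(435.1,244.5)))
print('tin c',tri((353.2,196.9),(341.4,190)),ray(S,353.2,196.9,.04))
for n,p in dict(w1=(316,213),w2=(388,223),w3=(395,196),y=(301,187),bk=(352,169)).items(): print(n,ray(S,*p,.01).round(3))
# red lip
for c in (S,C):
    b,l=blobs(c,(0,150,60),(6,255,255),20);print([x for x in b])
f=S['frame'][150:320,270:440]; cv2.imwrite('pics/crop1.png',cv2.cvtColor(cv2.resize(f,None,fx=3.5,fy=3.5,interpolation=cv2.INTER_CUBIC),cv2.COLOR_RGB2BGR))
E
```

```text
spot side [0.49828882 0.25467174 0.072     ] scene [0.50039226 0.25341719 0.072     ] tri [0.49856132 0.25317755 0.06971633]
tin c [ 0.45867049 -0.05998007  0.04444506] [ 0.45925236 -0.06393356  0.04      ]
w1 [ 0.567 -0.026  0.01 ]
w2 [0.363 0.014 0.01 ]
w3 [ 0.33  -0.105  0.01 ]
y [ 0.618 -0.147  0.01 ]
bk [ 0.456 -0.245  0.01 ]
[([391, 66, 9, 26, 32], [395.2, 77.8]), ([167, 258, 23, 33, 148], [178.4, 274.4]), ([319, 298, 43, 12, 373], [339.2, 303.7])]
[([210, 50, 5, 10, 28], [211.8, 54.8]), ([459, 245, 14, 26, 48], [465.7, 257.7]), ([580, 283, 29, 25, 520], [593.9, 295.0]), ([572, 293, 7, 7, 28], [575.0, 295.9]), ([329, 358, 37, 35, 187], [347.3, 375.8])]
```

View pics/crop1.png

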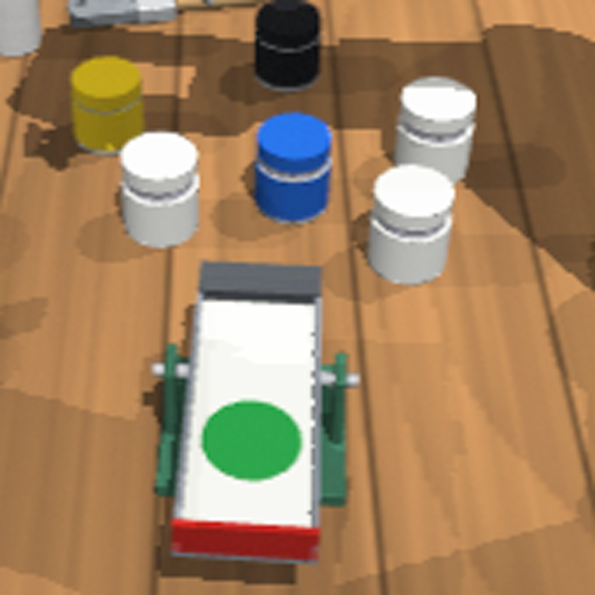

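The crop confirms the blue tin at crop (294,165), with a band of bare neck under its lid. It stands near (0.459, -0.06), clear of its white neighbours by more than the open fingers need. Next I go above it and look with the wrist camera.

Emit:
carry_out --steps '[{"tx": -0.03, "ty": -0.015, "tz": -0.01, "hand": 1}, {"tx": -0.08, "ty": -0.04, "tz": -0.03, "hand": 1}, {"tx": -0.14, "ty": -0.07, "tz": -0.05, "hand": 1}, {"tx": -0.2, "ty": -0.1, "tz": -0.07, "hand": 1}, {"tx": -0.25, "ty": -0.13, "tz": -0.09, "hand": 1}, {"tx": -0.28, "ty": -0.145, "tz": -0.1, "hand": 1}, {"tx": -0.29, "ty": -0.15, "tz": -0.1, "hand": 1}, {"tx": -0.29, "ty": -0.15, "tz": -0.1, "hand": 1}, {"tx": -0.29, "ty": -0.15, "tz": -0.1, "hand": 1}, {"tx": -0.29, "ty": -0.15, "tz": -0.1, "hand": 1}]'

```text
schema error: expected keys rx, ry, rz, tx, ty, tz, hand
```

```bash
python3 - <<'E'
from h import *
o=readout.get_obs();print(o['time'],o['tcp_pos'],o['eef_rot'],o['ft_force'])
c=cap('wrist','w1.png');print(np.array(c['cam_to_world']).round(3).tolist(),c['fx'])
b,l=blobs(c,(100,90,40),(125,255,255));print(b)
print('proj lid guess',proj(c,(.459,-.06,.0725)))
E
```

```text
0.1 [5.74507467e-01 1.20034857e-04 2.30474242e-01] [ 7.07108526e-01  7.07104597e-01 -4.23148185e-04 -6.65805864e-04] [-0.45490334  0.15163114 -0.4972908 ]
[[1.0, -0.001, -0.001, 0.575], [-0.001, -0.949, -0.317, 0.082], [-0.001, 0.317, -0.949, 0.373], [0.0, 0.0, 0.0, 1.0]] 353.63165376532953
[([188, 193, 56, 50, 861], [223.2, 208.8]), ([164, 210, 68, 62, 3326], [198.1, 240.8])]
proj lid guess [193.92007842 244.07438857]
```

View pics/w1.png

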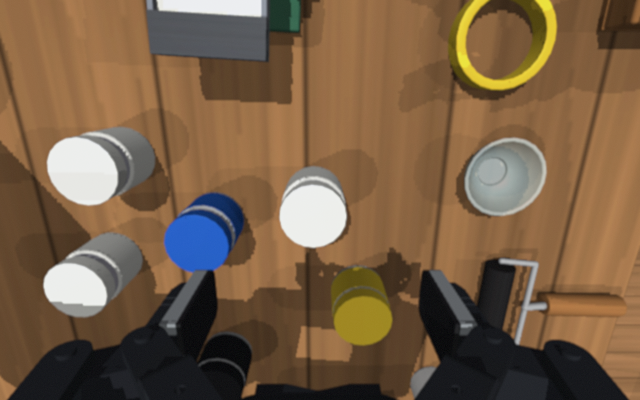

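The first move was refused because every row needs all keys. The wrist view already shows the blue lid top at about (197,240). The whites are at (84,170), (76,289) and (313,212). I refine the lid position from this.

```bash
python3 - <<'E'
from h import *
c=pickle.load(open('pics/w1.pkl','rb'));f=c['frame']
hsv=cv2.cvtColor(f,cv2.COLOR_RGB2HSV);print([hsv[240,x].tolist() for x in (180,197,215,225)],hsv[215,220],hsv[222,205])
m=cv2.inRange(hsv,(100,90,200),(125,255,255));n,l,s,ce=cv2.connectedComponentsWithStats(m)
i=1+s[1:,4].argmax();print(s[i],ce[i]);print(ray(c,*ce[i],.0725),ray(c,197,240,.0725))
for p in((313,212),(84,170),(76,289)): print(ray(c,*p,.0725))
S=pickle.load(open('pics/side0.pkl','rb'));print(ray(S,354,189.4,.0725))
E
```

```text
[[109, 204, 200], [109, 202, 201], [109, 203, 200], [109, 205, 200]] [120   7 115] [109 206 202]
[ 166  216   61   40 1570] [193.40828025 234.92101911]
[ 0.45957016 -0.05069295  0.0725    ] [ 0.46233454 -0.05584004  0.0725    ]
[ 0.57045879 -0.02822803  0.0725    ]
[0.37115881 0.01095382 0.0725    ]
[ 0.33824334 -0.10810213  0.0725    ]
[ 0.45828585 -0.05828671  0.0725    ]
```

Emit:
carry_out --steps '[{"rx": 0, "ry": 0, "rz": 0, "tx": -0.03, "ty": -0.015, "tz": -0.01, "hand": 1}, {"rx": 0, "ry": 0, "rz": 0, "tx": -0.08, "ty": -0.04, "tz": -0.03, "hand": 1}, {"rx": 0, "ry": 0, "rz": 0, "tx": -0.14, "ty": -0.07, "tz": -0.05, "hand": 1}, {"rx": 0, "ry": 0, "rz": 0, "tx": -0.2, "ty": -0.1, "tz": -0.07, "hand": 1}, {"rx": 0, "ry": 0, "rz": 0, "tx": -0.25, "ty": -0.13, "tz": -0.09, "hand": 1}, {"rx": 0, "ry": 0, "rz": 0, "tx": -0.28, "ty": -0.145, "tz": -0.1, "hand": 0.5}, {"rx": 0, "ry": 0, "rz": 0, "tx": -0.29, "ty": -0.15, "tz": -0.1, "hand": 0}, {"rx": 0, "ry": 0, "rz": 0, "tx": -0.29, "ty": -0.15, "tz": -0.1, "hand": 0}, {"rx": 0, "ry": 0, "rz": 0, "tx": -0.29, "ty": -0.15, "tz": -0.1, "hand": 0}, {"rx": 0, "ry": 0, "rz": 0, "tx": -0.29, "ty": -0.15, "tz": -0.1, "hand": 0}]' --newtons 30

```text
time: 1.15
tcp_pos: [0.4598, -0.0598, 0.1916]
eef_rot: [0.707, 0.707, 0.0, 0.0]
ft_force: [0.5, 0.2, 0.1]
grip_width: 0.0122
finger_force: 0.0
```

```bash
python3 - <<'E'
from h import *
c=cap('wrist','w2.png')
m=cv2.inRange(cv2.cvtColor(c['frame'],cv2.COLOR_RGB2HSV),(100,90,40),(125,255,255))
print(blobs(c,(100,90,40),(125,255,255))[0]); print(proj(c,(.46,-.058,.0725)))
for z in(.071,.074):
  t=np.linspace(0,6.28,40);q=np.array([proj(c,(.46+.0305*np.cos(a),-.058+.0305*np.sin(a),z)) for a in t]);print(q.min(0),q.max(0))
o=c['frame'].copy();cv2.polylines(o,[q.astype(np.int32)],True,(255,0,0));cv2.imwrite('pics/w2o.png',o[...,::-1])
E
```

```text
[([280, 144, 77, 88, 5072], [318.2, 190.0])]
[317.29788469 192.5543061 ]
[278.129751   153.15662719] [356.46719212 228.19313941]
[277.72232657 153.90874984] [356.87899473 229.65049828]
```

View pics/w2o.png

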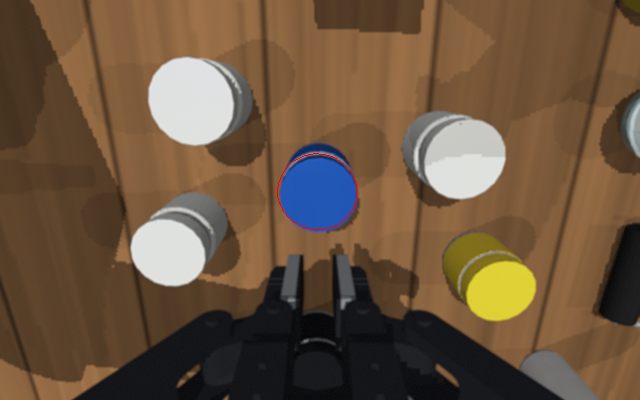

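The overlaid circle at (0.460,-0.058) fits the lid at (318,190), so the tin's centre is within about 1 mm of the TCP. I go down to just above the lid.

Emit:
carry_out --steps '[{"rx": 0, "ry": 0, "rz": 0, "tx": 0, "ty": 0, "tz": -0.02, "hand": 0}, {"rx": 0, "ry": 0, "rz": 0, "tx": 0, "ty": 0, "tz": -0.06, "hand": 0}, {"rx": 0, "ry": 0, "rz": 0, "tx": 0, "ty": 0, "tz": -0.11, "hand": 0}, {"rx": 0, "ry": 0, "rz": 0, "tx": 0, "ty": 0, "tz": -0.16, "hand": 0}, {"rx": 0, "ry": 0, "rz": 0, "tx": 0, "ty": 0, "tz": -0.21, "hand": 0}, {"rx": 0, "ry": 0, "rz": 0, "tx": 0, "ty": 0, "tz": -0.245, "hand": 0}, {"rx": 0, "ry": 0, "rz": 0, "tx": 0, "ty": 0, "tz": -0.265, "hand": 0}, {"rx": 0, "ry": 0, "rz": 0, "tx": 0, "ty": 0, "tz": -0.275, "hand": 0}, {"rx": 0, "ry": 0, "rz": 0, "tx": 0, "ty": 0, "tz": -0.275, "hand": 0}, {"rx": 0, "ry": 0, "rz": 0, "tx": 0, "ty": 0, "tz": -0.275, "hand": 0}]'

```text
time: 2.2
tcp_pos: [0.4595, -0.0601, 0.0818]
eef_rot: [0.707, 0.707, 0.0, 0.0]
ft_force: [-0.4, -0.7, -0.4]
grip_width: -0.0003
finger_force: 0.0
```

Emit:
carry_out --steps '[{"rx": 0, "ry": 0, "rz": 0, "tx": 0, "ty": 0, "tz": -0.004, "hand": 0}, {"rx": 0, "ry": 0, "rz": 0, "tx": 0, "ty": 0, "tz": -0.008, "hand": 0}, {"rx": 0, "ry": 0, "rz": 0, "tx": 0, "ty": 0, "tz": -0.012, "hand": 0}, {"rx": 0, "ry": 0, "rz": 0, "tx": 0, "ty": 0, "tz": -0.016, "hand": 0}, {"rx": 0, "ry": 0, "rz": 0, "tx": 0, "ty": 0, "tz": -0.02, "hand": 0}, {"rx": 0, "ry": 0, "rz": 0, "tx": 0, "ty": 0, "tz": -0.023, "hand": 0}, {"rx": 0, "ry": 0, "rz": 0, "tx": 0, "ty": 0, "tz": -0.026, "hand": 0}, {"rx": 0, "ry": 0, "rz": 0, "tx": 0, "ty": 0, "tz": -0.029, "hand": 0}, {"rx": 0, "ry": 0, "rz": 0, "tx": 0, "ty": 0, "tz": -0.03, "hand": 0}, {"rx": 0, "ry": 0, "rz": 0, "tx": 0, "ty": 0, "tz": -0.03, "hand": 0}]'

```text
time: 3.2
tcp_pos: [0.459, -0.06, 0.0698]
eef_rot: [0.707, 0.707, -0.0, -0.0]
ft_force: [-3.3, 0.2, 6.6]
grip_width: 0.0001
finger_force: 3.7
```

Emit:
carry_out --steps '[{"rx": 0, "ry": 0, "rz": 0, "tx": 0, "ty": 0, "tz": -0.002, "hand": 0}, {"rx": 0, "ry": 0, "rz": 0, "tx": 0, "ty": 0, "tz": -0.004, "hand": 0}, {"rx": 0, "ry": 0, "rz": 0, "tx": 0, "ty": 0, "tz": -0.006, "hand": 0}, {"rx": 0, "ry": 0, "rz": 0, "tx": 0, "ty": 0, "tz": -0.008, "hand": 0}, {"rx": 0, "ry": 0, "rz": 0, "tx": 0, "ty": 0, "tz": -0.009, "hand": 0}, {"rx": 0, "ry": 0, "rz": 0, "tx": 0, "ty": 0, "tz": -0.01, "hand": 0}, {"rx": 0, "ry": 0, "rz": 0, "tx": 0, "ty": 0, "tz": -0.011, "hand": 0}, {"rx": 0, "ry": 0, "rz": 0, "tx": 0, "ty": 0, "tz": -0.012, "hand": 0}, {"rx": 0, "ry": 0, "rz": 0, "tx": 0, "ty": 0, "tz": -0.012, "hand": 0}, {"rx": 0, "ry": 0, "rz": 0, "tx": 0, "ty": 0, "tz": -0.012, "hand": 0}]'

```text
time: 4.2
tcp_pos: [0.459, -0.06, 0.0651]
eef_rot: [0.707, 0.707, -0.0, -0.0]
ft_force: [-2.7, 1.2, 6.9]
grip_width: 0.0004
finger_force: 4.0
```

Emit:
carry_out --steps '[{"rx": 0, "ry": 0, "rz": 0, "tx": 0, "ty": 0, "tz": -0.001, "hand": 0}, {"rx": 0, "ry": 0, "rz": 0, "tx": 0, "ty": 0, "tz": -0.002, "hand": 0}, {"rx": 0, "ry": 0, "rz": 0, "tx": 0, "ty": 0, "tz": -0.003, "hand": 0}, {"rx": 0, "ry": 0, "rz": 0, "tx": 0, "ty": 0, "tz": -0.004, "hand": 0}, {"rx": 0, "ry": 0, "rz": 0, "tx": 0, "ty": 0, "tz": -0.005, "hand": 0}, {"rx": 0, "ry": 0, "rz": 0, "tx": 0, "ty": 0, "tz": -0.005, "hand": 0}, {"rx": 0, "ry": 0, "rz": 0, "tx": 0, "ty": 0, "tz": -0.005, "hand": 0}, {"rx": 0, "ry": 0, "rz": 0, "tx": 0, "ty": 0, "tz": -0.005, "hand": 0}, {"rx": 0, "ry": 0, "rz": 0, "tx": 0, "ty": 0, "tz": -0.005, "hand": 0}, {"rx": 0, "ry": 0, "rz": 0, "tx": 0, "ty": 0, "tz": -0.005, "hand": 0}]'

```text
time: 5.2
tcp_pos: [0.4593, -0.06, 0.0648]
eef_rot: [0.707, 0.707, -0.0, -0.0]
ft_force: [-10.6, 3.5, 27.0]
grip_width: 0.0
finger_force: 13.8
```

The force rose to 27 N at z = 0.065, so the lid is home. I rise straight up and open the hand.

Emit:
carry_out --steps '[{"rx": 0, "ry": 0, "rz": 0, "tx": 0, "ty": 0, "tz": 0.01, "hand": 0}, {"rx": 0, "ry": 0, "rz": 0, "tx": 0, "ty": 0, "tz": 0.05, "hand": 0}, {"rx": 0, "ry": 0, "rz": 0, "tx": 0, "ty": 0, "tz": 0.1, "hand": 0.5}, {"rx": 0, "ry": 0, "rz": 0, "tx": 0, "ty": 0, "tz": 0.15, "hand": 1}, {"rx": 0, "ry": 0, "rz": 0, "tx": 0, "ty": 0, "tz": 0.2, "hand": 1}, {"rx": 0, "ry": 0, "rz": 0, "tx": 0, "ty": 0, "tz": 0.23, "hand": 1}, {"rx": 0, "ry": 0, "rz": 0, "tx": 0, "ty": 0, "tz": 0.24, "hand": 1}, {"rx": 0, "ry": 0, "rz": 0, "tx": 0, "ty": 0, "tz": 0.24, "hand": 1}, {"rx": 0, "ry": 0, "rz": 0, "tx": 0, "ty": 0, "tz": 0.24, "hand": 1}, {"rx": 0, "ry": 0, "rz": 0, "tx": 0, "ty": 0, "tz": 0.24, "hand": 1}]'

```text
time: 6.2
tcp_pos: [0.4584, -0.0597, 0.1574]
eef_rot: [0.707, 0.707, -0.0, -0.001]
ft_force: [-0.5, 0.4, 0.1]
grip_width: 0.0852
finger_force: 0.0
```

```bash
python3 - <<'E'
from h import *
c=cap('wrist');S=cap('side')
print(readout.get_obs()['tcp_pos'],blobs(c,(100,90,40),(125,255,255))[0])
t=np.linspace(0,6.28,40);q=np.array([proj(c,(.46+.0305*np.cos(a),-.0595+.0305*np.sin(a),.065)) for a in t]);print(q.min(0),q.max(0))
print(blobs(S,(100,90,40),(125,255,255))[0])
a=cv2.resize(S['frame'][165:225,325:385],(500,500),interpolation=cv2.INTER_CUBIC)
b=cv2.resize(c['frame'],None,fx=.46,fy=.46)
o=np.zeros((500,795,3),np.uint8);o[:,:500]=a;o[:b.shape[0],500:500+b.shape[1]]=b[:,:295];cv2.imwrite('pics/chk.png',o[...,::-1])
E
```

```text
[ 0.45852018 -0.0598205   0.15767633] [([278, 150, 86, 97, 6306], [320.5, 200.0])]
[276.40282386 163.35642029] [363.00138238 245.26493807]
[([343, 184, 22, 29, 533], [353.2, 198.0])]
```

View pics/chk.png

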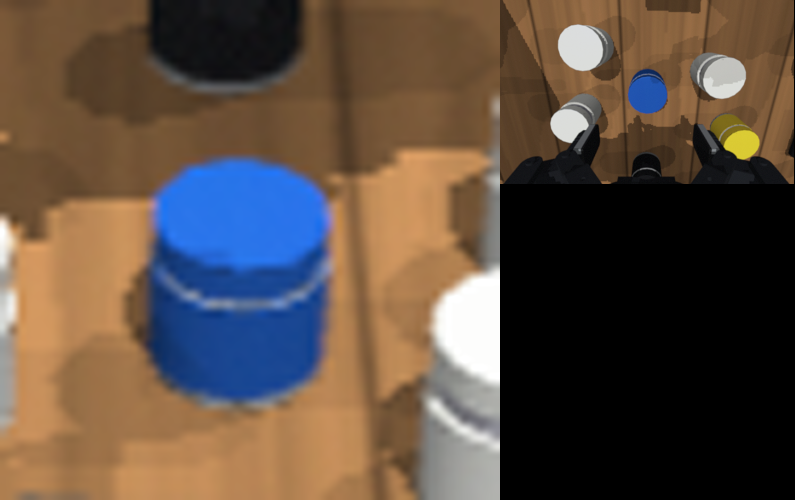

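The lid skirt now sits on the shoulder, with only the seam line left at crop (240,300), and the tin stands at (0.461,-0.060). I go down around the body.

Emit:
carry_out --steps '[{"rx": 0, "ry": 0, "rz": 0, "tx": 0.005, "ty": 0, "tz": -0.02, "hand": 1}, {"rx": 0, "ry": 0, "rz": 0, "tx": 0.005, "ty": 0, "tz": -0.07, "hand": 1}, {"rx": 0, "ry": 0, "rz": 0, "tx": 0.005, "ty": 0, "tz": -0.12, "hand": 1}, {"rx": 0, "ry": 0, "rz": 0, "tx": 0.005, "ty": 0, "tz": -0.17, "hand": 1}, {"rx": 0, "ry": 0, "rz": 0, "tx": 0.005, "ty": 0, "tz": -0.22, "hand": 1}, {"rx": 0, "ry": 0, "rz": 0, "tx": 0.005, "ty": 0, "tz": -0.27, "hand": 1}, {"rx": 0, "ry": 0, "rz": 0, "tx": 0.005, "ty": 0, "tz": -0.315, "hand": 1}, {"rx": 0, "ry": 0, "rz": 0, "tx": 0.005, "ty": 0, "tz": -0.345, "hand": 1}, {"rx": 0, "ry": 0, "rz": 0, "tx": 0.005, "ty": 0, "tz": -0.355, "hand": 1}, {"rx": 0, "ry": 0, "rz": 0, "tx": 0.005, "ty": 0, "tz": -0.355, "hand": 1}]'

```text
time: 7.3
tcp_pos: [0.4607, -0.0598, 0.0159]
eef_rot: [0.707, 0.707, -0.0, -0.001]
ft_force: [0.3, 0.5, -0.4]
grip_width: 0.0855
finger_force: 0.0
```

Emit:
carry_out --steps '[{"rx": 0, "ry": 0, "rz": 0, "tx": 0, "ty": 0, "tz": 0, "hand": 0.9}, {"rx": 0, "ry": 0, "rz": 0, "tx": 0, "ty": 0, "tz": 0, "hand": 0.8}, {"rx": 0, "ry": 0, "rz": 0, "tx": 0, "ty": 0, "tz": 0, "hand": 0.7}, {"rx": 0, "ry": 0, "rz": 0, "tx": 0, "ty": 0, "tz": 0, "hand": 0.6}, {"rx": 0, "ry": 0, "rz": 0, "tx": 0, "ty": 0, "tz": 0, "hand": 0.5}, {"rx": 0, "ry": 0, "rz": 0, "tx": 0, "ty": 0, "tz": 0, "hand": 0.5}, {"rx": 0, "ry": 0, "rz": 0, "tx": 0, "ty": 0, "tz": 0, "hand": 0.4}, {"rx": 0, "ry": 0, "rz": 0, "tx": 0, "ty": 0, "tz": 0, "hand": 0.4}, {"rx": 0, "ry": 0, "rz": 0, "tx": 0, "ty": 0, "tz": 0, "hand": 0.4}, {"rx": 0, "ry": 0, "rz": 0, "tx": 0, "ty": 0, "tz": 0, "hand": 0.4}]' --newtons 40

```text
time: 8.3
tcp_pos: [0.4616, -0.0602, 0.0175]
eef_rot: [0.707, 0.707, 0.0, 0.001]
ft_force: [-1.9, 0.2, 5.3]
grip_width: 0.0608
finger_force: 42.8
```

Gripped. I lift, and work out the tray's heading.

Emit:
carry_out --steps '[{"rx": 0, "ry": 0, "rz": 0, "tx": 0, "ty": 0, "tz": 0.01, "hand": 0.4}, {"rx": 0, "ry": 0, "rz": 0, "tx": 0, "ty": 0, "tz": 0.03, "hand": 0.4}, {"rx": 0, "ry": 0, "rz": 0, "tx": 0, "ty": 0, "tz": 0.07, "hand": 0.4}, {"rx": 0, "ry": 0, "rz": 0, "tx": 0, "ty": 0, "tz": 0.12, "hand": 0.4}, {"rx": 0, "ry": 0, "rz": 0, "tx": 0, "ty": 0, "tz": 0.17, "hand": 0.4}, {"rx": 0, "ry": 0, "rz": 0, "tx": 0, "ty": 0, "tz": 0.22, "hand": 0.4}, {"rx": 0, "ry": 0, "rz": 0, "tx": 0, "ty": 0, "tz": 0.27, "hand": 0.4}, {"rx": 0, "ry": 0, "rz": 0, "tx": 0, "ty": 0, "tz": 0.31, "hand": 0.4}, {"rx": 0, "ry": 0, "rz": 0, "tx": 0, "ty": 0, "tz": 0.34, "hand": 0.4}, {"rx": 0, "ry": 0, "rz": 0, "tx": 0, "ty": 0, "tz": 0.35, "hand": 0.4}]'

```text
time: 9.3
tcp_pos: [0.4616, -0.0602, 0.158]
eef_rot: [0.707, 0.707, 0.0, 0.001]
ft_force: [-0.2, -0.9, -3.8]
grip_width: 0.0607
finger_force: 44.3
```

```bash
python3 - <<'E'
from h import *
S=pickle.load(open('pics/side0.pkl','rb'));f=lambda x,y,z:ray(S,270+x/3.5,150+y/3.5,z)
print('rod',f(160,369,.068),f(357,380,.068))
print('cw back edge',f(201,264,.08),f(321,268,.08),'lip top',f(173,521,.092),f(319,526,.092))
o=readout.get_obs();print(o['tcp_pos'],o['eef_rot'],o['ft_force'],o['grip_width'])
W=cap('wrist');b,l=blobs(W,(40,80,40),(85,255,255));print(b)
for s,ce in b: print(ray(W,*ce,.072))
W=cap('scene');b,l=blobs(W,(40,80,40),(85,255,255));print([(s,ray(W,*ce,.072)) for s,ce in b])
E
```

```text
rod [0.55881842 0.19096445 0.068     ] [0.42472759 0.19910551 0.068     ]
cw back edge [0.53191665 0.09912783 0.08      ] [0.44477513 0.10234766 0.08      ] lip top [0.5453209  0.33414107 0.092     ] [0.4583241  0.33627715 0.092     ]
[ 0.46162848 -0.06020421  0.1579987 ] [7.07077606e-01 7.07134981e-01 4.66634266e-04 1.07656730e-03] [-0.2400718  -0.8877766  -3.78480023] 0.060734616730752075
[]
[([602, 7, 38, 18, 274], array([-0.86977701,  0.49351133,  0.072     ])), ([424, 235, 23, 20, 351], array([0.50039226, 0.25341719, 0.072     ])), ([382, 242, 40, 29, 377], array([0.57477958, 0.19265754, 0.072     ])), ([562, 314, 39, 28, 743], array([0.52622414, 0.64117535, 0.072     ]))]
```

Tray heading is about 3.4° clockwise from +y, and the spot is at (0.4985, 0.2545). The bar, the lip and the disc agree on this within 2 mm.

Emit:
carry_out --steps '[{"rx": 0, "ry": 0, "rz": 0, "tx": 0.002, "ty": 0.02, "tz": 0, "hand": 0.4}, {"rx": 0, "ry": 0, "rz": -0.01, "tx": 0.008, "ty": 0.07, "tz": 0, "hand": 0.4}, {"rx": 0, "ry": 0, "rz": -0.02, "tx": 0.018, "ty": 0.15, "tz": 0, "hand": 0.4}, {"rx": 0, "ry": 0, "rz": -0.035, "tx": 0.029, "ty": 0.25, "tz": 0, "hand": 0.4}, {"rx": 0, "ry": 0, "rz": -0.05, "tx": 0.041, "ty": 0.35, "tz": 0, "hand": 0.4}, {"rx": 0, "ry": 0, "rz": -0.065, "tx": 0.053, "ty": 0.45, "tz": 0, "hand": 0.4}, {"rx": 0, "ry": 0, "rz": -0.08, "tx": 0.065, "ty": 0.55, "tz": 0, "hand": 0.4}, {"rx": 0, "ry": 0, "rz": -0.09, "tx": 0.075, "ty": 0.64, "tz": 0, "hand": 0.4}, {"rx": 0, "ry": 0, "rz": -0.1, "tx": 0.084, "ty": 0.71, "tz": 0, "hand": 0.4}, {"rx": 0, "ry": 0, "rz": -0.11, "tx": 0.089, "ty": 0.76, "tz": 0, "hand": 0.4}]'

```text
time: 10.4
tcp_pos: [0.4954, 0.2465, 0.155]
eef_rot: [0.727, 0.687, -0.001, -0.001]
ft_force: [0.6, -0.6, -3.4]
grip_width: 0.0611
finger_force: 44.3
```

Emit:
carry_out --steps '[{"rx": 0, "ry": 0, "rz": 0, "tx": 0.003, "ty": 0.02, "tz": -0.01, "hand": 0.4}, {"rx": 0, "ry": 0, "rz": 0, "tx": 0.003, "ty": 0.027, "tz": -0.03, "hand": 0.4}, {"rx": 0, "ry": 0, "rz": 0, "tx": 0.003, "ty": 0.027, "tz": -0.05, "hand": 0.4}, {"rx": 0, "ry": 0, "rz": 0, "tx": 0.003, "ty": 0.027, "tz": -0.07, "hand": 0.4}, {"rx": 0, "ry": 0, "rz": 0, "tx": 0.003, "ty": 0.027, "tz": -0.09, "hand": 0.4}, {"rx": 0, "ry": 0, "rz": 0, "tx": 0.003, "ty": 0.027, "tz": -0.11, "hand": 0.4}, {"rx": 0, "ry": 0, "rz": 0, "tx": 0.003, "ty": 0.027, "tz": -0.13, "hand": 0.4}, {"rx": 0, "ry": 0, "rz": 0, "tx": 0.003, "ty": 0.027, "tz": -0.14, "hand": 0.4}, {"rx": 0, "ry": 0, "rz": 0, "tx": 0.003, "ty": 0.027, "tz": -0.14, "hand": 0.4}, {"rx": 0, "ry": 0, "rz": 0, "tx": 0.003, "ty": 0.027, "tz": -0.14, "hand": 0.4}]'

```text
time: 11.4
tcp_pos: [0.498, 0.2549, 0.1007]
eef_rot: [0.727, 0.686, 0.0, 0.0]
ft_force: [-0.2, 0.5, -1.9]
grip_width: 0.0609
finger_force: 44.3
```

```bash
python3 - <<'E'
from h import *
o=readout.get_obs();print(o['tcp_pos'],o['eef_rot'],o['ft_force'],o['grip_width'])
S=cap('side');W=cap('wrist')
a=cv2.resize(S['frame'][190:330,270:410],(500,500),interpolation=cv2.INTER_CUBIC)
b=cv2.resize(W['frame'],None,fx=.46,fy=.46)
q=np.zeros((500,795,3),np.uint8);q[:,:500]=a;q[:184,500:795]=b[:,:295];cv2.imwrite('pics/pl.png',q[...,::-1])
E
```

```text
[0.49800651 0.25486336 0.10065349] [7.27176546e-01 6.86450467e-01 1.45863995e-04 7.23408507e-05] [-0.21664885  0.54751378 -1.87238538] 0.060872219115129515Traceback (most recent call last):
  File "<stdin>", line 6, in <module>
ValueError: could not broadcast input array from shape (184,294,3) into shape (184,295,3)
```

```bash
python3 - <<'E'
from h import *
for i in range(2): S=cap('side');print(readout.get_obs()['ft_force'])
print(blobs(S,(100,90,40),(125,255,255))[0])
cv2.imwrite('pics/pl.png',cv2.resize(S['frame'][190:330,270:410],(560,560),interpolation=cv2.INTER_CUBIC)[...,::-1])
E
```

```text
[ 0.80685358  0.01613205 -3.15313194]
[ 0.58720277  0.23374493 -3.22835605]
[([328, 246, 29, 35, 841], [341.8, 262.7])]
```

View pics/pl.png

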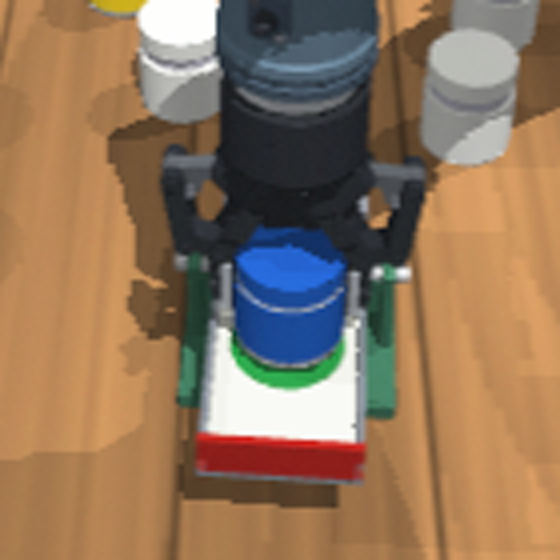

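The tin is upright over the green spot (crop (290,300)), still about 11 mm above the floor. I lower it slowly.

Emit:
carry_out --steps '[{"rx": 0, "ry": 0, "rz": 0, "tx": 0, "ty": 0, "tz": -0.004, "hand": 0.4}, {"rx": 0, "ry": 0, "rz": 0, "tx": 0, "ty": 0, "tz": -0.008, "hand": 0.4}, {"rx": 0, "ry": 0, "rz": 0, "tx": 0, "ty": 0, "tz": -0.012, "hand": 0.4}, {"rx": 0, "ry": 0, "rz": 0, "tx": 0, "ty": 0, "tz": -0.015, "hand": 0.4}, {"rx": 0, "ry": 0, "rz": 0, "tx": 0, "ty": 0, "tz": -0.018, "hand": 0.4}, {"rx": 0, "ry": 0, "rz": 0, "tx": 0, "ty": 0, "tz": -0.021, "hand": 0.4}, {"rx": 0, "ry": 0, "rz": 0, "tx": 0, "ty": 0, "tz": -0.023, "hand": 0.4}, {"rx": 0, "ry": 0, "rz": 0, "tx": 0, "ty": 0, "tz": -0.024, "hand": 0.4}, {"rx": 0, "ry": 0, "rz": 0, "tx": 0, "ty": 0, "tz": -0.024, "hand": 0.4}, {"rx": 0, "ry": 0, "rz": 0, "tx": 0, "ty": 0, "tz": -0.024, "hand": 0.4}]'

```text
time: 12.6
tcp_pos: [0.4979, 0.2548, 0.0909]
eef_rot: [0.727, 0.686, 0.0, 0.0]
ft_force: [0.4, -0.2, -2.9]
grip_width: 0.0607
finger_force: 44.3
```

Emit:
carry_out --steps '[{"rx": 0, "ry": 0, "rz": 0, "tx": 0, "ty": 0, "tz": -0.001, "hand": 0.4}, {"rx": 0, "ry": 0, "rz": 0, "tx": 0, "ty": 0, "tz": -0.001, "hand": 0.4}, {"rx": 0, "ry": 0, "rz": 0, "tx": 0, "ty": 0, "tz": -0.002, "hand": 0.4}, {"rx": 0, "ry": 0, "rz": 0, "tx": 0, "ty": 0, "tz": -0.002, "hand": 0.4}, {"rx": 0, "ry": 0, "rz": 0, "tx": 0, "ty": 0, "tz": -0.003, "hand": 0.4}, {"rx": 0, "ry": 0, "rz": 0, "tx": 0, "ty": 0, "tz": -0.003, "hand": 0.4}, {"rx": 0, "ry": 0, "rz": 0, "tx": 0, "ty": 0, "tz": -0.003, "hand": 0.4}, {"rx": 0, "ry": 0, "rz": 0, "tx": 0, "ty": 0, "tz": -0.003, "hand": 0.4}, {"rx": 0, "ry": 0, "rz": 0, "tx": 0, "ty": 0, "tz": -0.003, "hand": 0.4}, {"rx": 0, "ry": 0, "rz": 0, "tx": 0, "ty": 0, "tz": -0.003, "hand": 0.4}]'

```text
time: 13.6
tcp_pos: [0.4978, 0.2548, 0.0897]
eef_rot: [0.727, 0.686, 0.0, 0.0]
ft_force: [0.3, 0.1, -3.3]
grip_width: 0.0609
finger_force: 44.3
```

Emit:
carry_out --steps '[{"rx": 0, "ry": 0, "rz": 0, "tx": 0, "ty": 0, "tz": -0.001, "hand": 0.4}, {"rx": 0, "ry": 0, "rz": 0, "tx": 0, "ty": 0, "tz": -0.001, "hand": 0.4}, {"rx": 0, "ry": 0, "rz": 0, "tx": 0, "ty": 0, "tz": -0.002, "hand": 0.4}, {"rx": 0, "ry": 0, "rz": 0, "tx": 0, "ty": 0, "tz": -0.002, "hand": 0.4}, {"rx": 0, "ry": 0, "rz": 0, "tx": 0, "ty": 0, "tz": -0.002, "hand": 0.4}, {"rx": 0, "ry": 0, "rz": 0, "tx": 0, "ty": 0, "tz": -0.002, "hand": 0.4}, {"rx": 0, "ry": 0, "rz": 0, "tx": 0, "ty": 0, "tz": -0.002, "hand": 0.4}, {"rx": 0, "ry": 0, "rz": 0, "tx": 0, "ty": 0, "tz": -0.002, "hand": 0.4}, {"rx": 0, "ry": 0, "rz": 0, "tx": 0, "ty": 0, "tz": -0.002, "hand": 0.4}, {"rx": 0, "ry": 0, "rz": 0, "tx": 0, "ty": 0, "tz": -0.002, "hand": 0.4}]'

```text
time: 14.6
tcp_pos: [0.498, 0.2548, 0.089]
eef_rot: [0.727, 0.686, 0.0, 0.0]
ft_force: [1.0, 0.8, 0.5]
grip_width: 0.0608
finger_force: 44.6
```

Contact: the tray now carries the weight. I open the hand, then rise straight up.

Emit:
carry_out --steps '[{"rx": 0, "ry": 0, "rz": 0, "tx": 0, "ty": 0, "tz": 0, "hand": 1}, {"rx": 0, "ry": 0, "rz": 0, "tx": 0, "ty": 0, "tz": 0, "hand": 1}, {"rx": 0, "ry": 0, "rz": 0, "tx": 0, "ty": 0, "tz": 0, "hand": 1}, {"rx": 0, "ry": 0, "rz": 0, "tx": 0, "ty": 0, "tz": 0, "hand": 1}, {"rx": 0, "ry": 0, "rz": 0, "tx": 0, "ty": 0, "tz": 0.02, "hand": 1}, {"rx": 0, "ry": 0, "rz": 0, "tx": 0, "ty": 0, "tz": 0.06, "hand": 1}, {"rx": 0, "ry": 0, "rz": 0, "tx": 0, "ty": 0, "tz": 0.12, "hand": 1}, {"rx": 0, "ry": 0, "rz": 0, "tx": 0, "ty": 0, "tz": 0.2, "hand": 1}, {"rx": 0, "ry": 0, "rz": 0, "tx": 0, "ty": 0, "tz": 0.28, "hand": 1}, {"rx": 0, "ry": 0, "rz": 0, "tx": 0, "ty": 0, "tz": 0.33, "hand": 1}]'

```text
time: 15.6
tcp_pos: [0.4988, 0.2551, 0.2244]
eef_rot: [0.727, 0.686, 0.002, 0.001]
ft_force: [0.3, 0.2, 0.4]
grip_width: 0.0852
finger_force: 0.0
```

Emit:
carry_out --steps '[{"rx": 0, "ry": 0, "rz": 0, "tx": 0, "ty": 0, "tz": 0.02, "hand": 1}, {"rx": 0, "ry": 0, "rz": 0, "tx": 0, "ty": 0, "tz": 0.02, "hand": 1}, {"rx": 0, "ry": 0, "rz": 0, "tx": 0, "ty": 0, "tz": 0.02, "hand": 1}, {"rx": 0, "ry": 0, "rz": 0, "tx": 0, "ty": 0, "tz": 0.02, "hand": 1}, {"rx": 0, "ry": 0, "rz": 0, "tx": 0, "ty": 0, "tz": 0.02, "hand": 1}, {"rx": 0, "ry": 0, "rz": 0, "tx": 0, "ty": 0, "tz": 0.02, "hand": 1}, {"rx": 0, "ry": 0, "rz": 0, "tx": 0, "ty": 0, "tz": 0.02, "hand": 1}, {"rx": 0, "ry": 0, "rz": 0, "tx": 0, "ty": 0, "tz": 0.02, "hand": 1}, {"rx": 0, "ry": 0, "rz": 0, "tx": 0, "ty": 0, "tz": 0.02, "hand": 1}, {"rx": 0, "ry": 0, "rz": 0, "tx": 0, "ty": 0, "tz": 0.02, "hand": 1}]'

```text
time: 16.6
tcp_pos: [0.4978, 0.2548, 0.2289]
eef_rot: [0.727, 0.686, 0.0, 0.0]
ft_force: [-0.7, -0.2, -0.3]
grip_width: 0.0852
finger_force: 0.0
```

```bash
python3 - <<'E'
from h import *
S=cap('side');print(blobs(S,(100,90,40),(125,255,255))[0])
cv2.imwrite('pics/end.png',cv2.resize(S['frame'][150:350,190:450],(780,600),interpolation=cv2.INTER_CUBIC)[...,::-1])
E
```

```text
[([326, 280, 29, 34, 803], [340.5, 296.3])]
```

View pics/end.png

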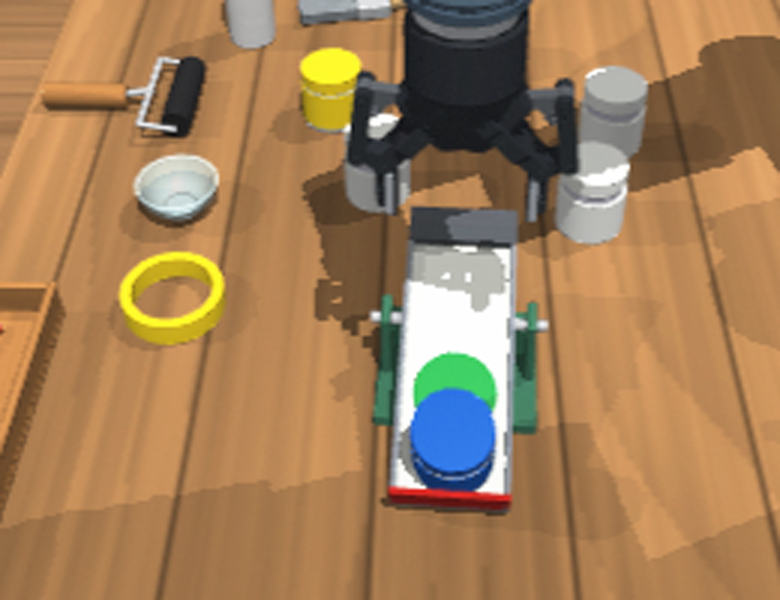

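The tray is tipped and the blue tin stands against the red lip at crop (453,440). The other things in view are where they were. I check that it is at rest and hand in.

```bash
python3 - <<'E'
from h import *
for i in range(4): S=cap('side')
b=blobs(S,(100,90,40),(125,255,255))[0];print(b)
if abs(b[0][1][1]-296.3)<.6: print(workorder.finish_job())
E
```

```text
[([326, 280, 29, 34, 803], [340.5, 296.3])]
the job is handed in; nothing more can be done
None
```

I pressed the blue tin's lid fully home and set the tin on the green spot; the tray tipped, the tin stands at the red lip, and the job was handed in at about 17 s of the 48 s allowed.

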